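Free the wedged dropper bottle and stand it in its dish

TASK

The white cleaner bottle has got wedged, leaning, across the corner of the small grey parts bin. Pull it free, then stand it upright inside the empty round metal dish: set it down without dropping it, and leave the flux pot in the other dish where it is.

Things in the scene. Friction and masses are not known exactly. Their poses are not given: they have to be found in the camera images.
- bottle: White squeeze bottle, 90 g, 115 mm tall with red cap and needle spout; round body 40 mm across, full width up to 58 mm from the foot, then narrowing. Origin: centre of the foot; z runs foot to spout. At the start it leans about 41 degrees, lodged but not clamped (it lifts straight up freely). Grip the body 52 to 60 mm from the foot, across its lean, fingers above the bin's rim.
- parts_bin: Grey open parts bin, fixed; rim 36 mm high, walls and floor 3 mm. Origin: on the table under the centre of its square well (53 mm inside) that holds the bottle: foot in the -x +y corner, leaning over the +x -y corner. +y points to the other well (two batteries below the rim). The bin spans -30 to +102 mm in its y, -30 to +30 mm in x.
- dish_empty: The empty one of two equal shallow round metal dishes, fixed to the table: 80 mm outside, 72 mm inside, rim 14 mm high, inner floor 4 mm above the table. Origin: on the table under its centre; z up.
- flux_pot: Small flux pot with a black lid (yellow label on top), 42 mm across and 25 mm high, standing in the middle of the other, equal dish (centres of the dishes at least 110 mm apart). Origin: centre of its underside. Leave it alone.
Mind the look-alikes: they are no part of the job. Leave any orange or yellow look-alike of the dish_empty alone.

How it is judged:
By the outcome, as a careful person would: the job done as asked, in the order asked, and still so for the second after the job is handed in, with the robot touching nothing.
It also fails if it takes over 38 s, if anything falls off the work surface, if the arm or the gripper's body presses on something with over 40 N, if the wrist force passes 120 N, or if a joint passes its speed limit or range.

ROBOT

A 6-joint arm with a two-finger parallel gripper is mounted at the origin on a cart in front of the work surface, level with it; the furniture and walls round the work are solid. World frame = base frame: x ahead of the robot, y to its left, z up, the work surface at z = 0. Lengths are in m, angles in rad, forces in N, time in s.
With the tool pointing down it reaches from about 0.275 to 0.775 m from the base axis. Payload 14.6 kg.
Tool frame: the origin (TCP) lies at the very end of the fingers, on their centre line; the grasp point (between the pads) lies 19 mm behind it; z points along the fingers, y is the line along which they close (so a half turn about z gives the same grasp; the last joint's range is limited). The gripper opens to 85 mm and grips with 20 to 120 N. Pads are 22 mm wide; open, the fingers measure 114 mm over their backs; the gripper's body (76 mm by 85 mm) begins 54 mm behind the grasp point. The pads swing forward as they close: fully open they stand 13 mm farther back than shut.
Start: joints at [0.974, 0.263, -0.048, 1.259, 0, 1.415], TCP at [0.224, 0.475, 0.231] pointing down, gripper open.
Joint ranges: [-2.65, 2.65], [-0.89, 1.7], [-1.18, 1.37], [-2.13, 2.11], [-1.35, 1.29], [-3.14, 3.14]. Speed limits (rad/s): [1.89, 1.89, 2.57, 2.79, 3.14, 3.14].

INTERFACE

Orientations are given as a unit quaternion [w, x, y, z].
In Python, from plant import bot, viewer gives the robot as it stands. The module is installed in compiled form; this text tells all that it offers.
- The arm moves only by the tool step_arm, never from a script. Its argument "commands" is a list of rows, each a list of 7 numbers: the turn, a rotation vector about the world's x, y, z in degrees, then the shift along the world's x, y, z in cm, then the gripper command: -1 is fully open, 1 is shut, values between are in proportion. In form: [[wx, wy, wz, dx, dy, dz, grip], ...]. A call has 1 to 12 rows; each row is the pose to reach, as a shift and turn from the pose commanded when the call began; what a row does not reach only later rows make up. A row lasts 1/8 s, in which the tool goes at most 62.5 mm and 10.7 degrees, less where a joint would pass 70% of its speed; a pose out of reach is approached as far as the arm can. A call with a gripper value outside its range is refused whole. The fingers move at their own pace and stop on an object; the grip force is fixed at half the most. Time passes only in rows, so rows that repeat a pose let the fingers close. It gives the time, the measured TCP pose, the force, the opening and the grip force at its end, in the units of the state.
- bot.get_obs(): the state, without advancing time (a new reading comes with each control period).
- viewer.camera(name): name is "side" or "top"; returns (picture, depth): 384x512x3 uint8, red, green, blue; 384x512 float32, m along the optical axis (not along the pixel's ray), 0 where there is no reading.
- viewer.camera_info(name): a dict with "fov_y" (degrees; the focal length in pixels is half the picture's height over the tangent of half this angle, whatever the lens; pixels are square), "cx", "cy" (the principal point, pixels), "D" ([k1, k2, p1, p2, k3] as OpenCV has them; the pictures are not rectified), "pose" (4x4, takes a point from camera to world coordinates). Camera axes: x right, y down, z forward; pixel columns grow to the right and rows downward; lengths in m; the calibration is good to about 2 mm. A picture is of the moment at which its call begins. camera_info takes no time and is no camera call.
- bot.finish_job(): hands the job in; it is judged then, once.
The state is a dict: "clock": time; "joint_pos": joint angles; "joint_vel": joint speeds; "tau": joint torques, N m; "tool_pos": TCP position; "ee_rot": TCP orientation; "force": force on the tool from outside, world axes, zero at the start; "moment": the same for the moment, N m; "finger_gap": opening from 0.0 (shut) to 1.0 (fully open); "grasp_force": force on a finger pad.
Only numpy, scipy, OpenCV 4.12 (cv2) and the standard library are available. Lean on these libraries where they do the work, as an engineer would, in place of code of your own. Each camera call takes 0.05 s, during which the arm holds its last target. There are 200 camera calls.

## Working session

There is one attempt and no reset: what is moved stays moved. The work goes in short steps, Python scripts to look and compute and a tool call to move; the robot and the scene stay as the last step left them, time stands still between calls to the robot, and variables do not carry over. Pictures are saved under pics/ and viewed, at most 10 in all, crops included, and the job is handed in when it is done.

Besides the shell and the picture viewer there is one more tool, called in YAML: its name, and indented under it one key for each argument. step_arm: Moves the arm, as the interface text tells. Its arguments: {"type":"object","properties":{"commands":{"type":"array"}},"required":["commands"]}

```bash
mkdir -p pics; cat > h.py <<'E'
import numpy as np, cv2
from plant import bot, viewer
def cloud(name):
    im,d=viewer.camera(name); i=viewer.camera_info(name)
    f=192/np.tan(np.radians(i["fov_y"])/2); K=np.array([[f,0,i["cx"]],[0,f,i["cy"]],[0,0,1]])
    v,u=np.mgrid[:384,:512]
    n=cv2.undistortPoints(np.stack([u,v],-1).reshape(-1,1,2).astype(float),K,np.array(i["D"],float)).reshape(384,512,2)
    P=np.dstack([n*d[...,None],d,np.ones_like(d)])@np.array(i["pose"]).T
    P=P[...,:3].copy(); P[d==0]=np.nan
    return im,d,P
def save(n,im,s=1): cv2.imwrite("pics/"+n,cv2.resize(im,None,fx=s,fy=s,interpolation=cv2.INTER_CUBIC)[...,::-1])
E
python3 - <<'E'
from h import *
a,_,P=cloud("top"); np.save("top.npy",P); np.save("topi.npy",a); save("top1.png",a,1.5)
b,_,Q=cloud("side"); np.save("side.npy",Q); np.save("sidei.npy",b); save("side1.png",b,1.5)
o=bot.get_obs(); print({k:np.round(v,3) for k,v in o.items()})
E
```

```text
{'clock': np.float64(0.1), 'joint_pos': array([ 0.974,  0.263, -0.049,  1.259, -0.   ,  1.415]), 'joint_vel': array([-0.   ,  0.   ,  0.001,  0.   , -0.001, -0.001]), 'tau': array([ 5.0000e-03, -6.3858e+01,  3.8506e+01,  1.0000e-02, -0.0000e+00,
        0.0000e+00]), 'tool_pos': array([0.224, 0.474, 0.231]), 'ee_rot': array([-0.   ,  0.219,  0.976, -0.   ]), 'force': array([-0.799,  0.028,  0.606]), 'moment': array([ 0.001, -0.055,  0.017]), 'grasp_force': np.float64(0.0), 'finger_gap': np.float64(0.996)}
```

View pics/top1.png

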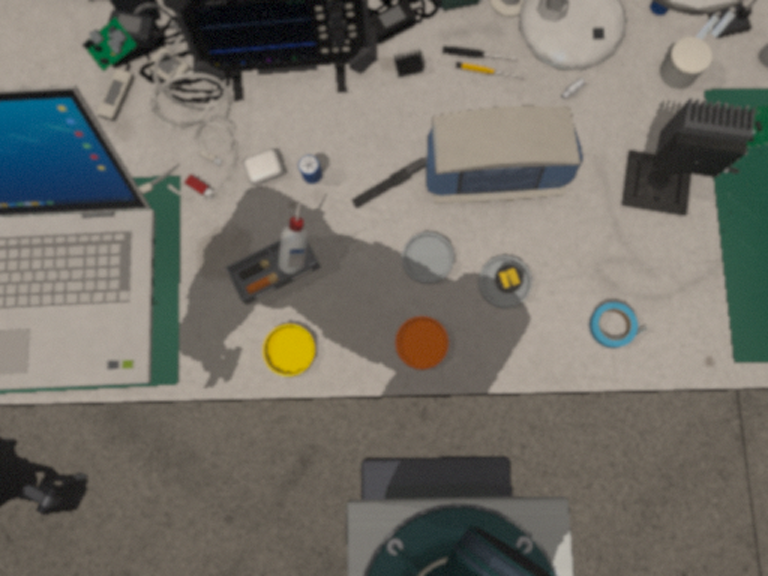

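View pics/side1.png

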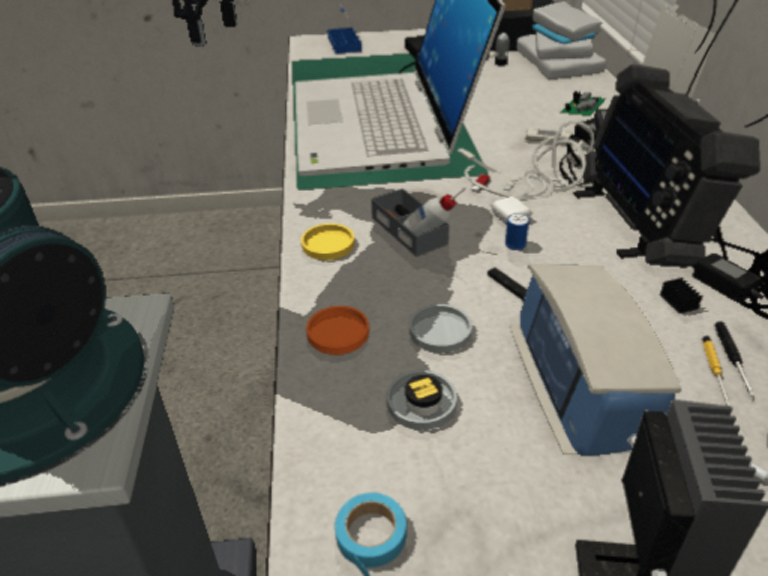

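The top view (1.5x) shows the leaning white bottle at (292,247) in the grey bin, with its cap at (296,223). Candidates for the dish are grey empty (430,257), grey with the flux pot (505,280), orange (422,343) and yellow (290,349). I choose the grey empty one at (430,257). The only other bottle-like thing is the blue can at (311,168), which is not the target.

```bash
python3 - <<'E'
from h import *
P=np.load("top.npy");a=np.load("topi.npy").astype(int);Q=np.load("side.npy");b=np.load("sidei.npy").astype(int)
c=np.hstack([cv2.resize(a[130:250,140:260].astype(np.uint8),None,fx=3.3,fy=3.3,interpolation=2),cv2.resize(a[130:250,240:360].astype(np.uint8),None,fx=3.3,fy=3.3,interpolation=2)])
save("crop1.png",c)
for n,(r,c) in dict(table=(205,240),dish=(171,287),pot=(186,339),cap=(149,197)).items(): print(n,P[r,c].round(4))
# dish rim points: z 9..18mm near
for nm,X in(("top",P),("side",Q)):
    d=np.linalg.norm(X[...,:2]-P[171,287,:2],axis=-1)
    m=(d<.055)&(X[...,2]>.0095)&(X[...,2]<.03); p=X[m]
    if len(p)>10:
        A=np.c_[2*p[:,:2],np.ones(len(p))];s=np.linalg.lstsq(A,(p[:,:2]**2).sum(1),rcond=None)[0]
        print(nm,"dish",s[:2],"r",np.sqrt(s[2]+s[0]**2+s[1]**2),len(p), p[:,2].mean())
    # bin+bottle region
    q0=P[165,195,:2]; d=np.linalg.norm(X[...,:2]-q0,axis=-1); I=a if nm=="top" else b
    m=(d<.13)&(X[...,2]>.005)
    sat=I.max(-1)-I.min(-1)
    dark=m&(I.max(-1)<110)&(X[...,2]>.030)&(X[...,2]<.042)
    p=X[dark]; print(nm,"rim",len(p)); 
    if len(p)>10: print(cv2.minAreaRect((p[:,:2]*1000).astype(np.float32)))
    red=m&(I[...,0]>1.6*I[...,1])&(X[...,2]>.06); print("red",red.sum(),np.median(X[red],0))
    wh=m&(I.min(-1)>100)&(X[...,2]>.04)
    w=X[wh]; print("white",len(w),w.mean(0),w.min(0),w.max(0))
E
```

```text
table [4.332e-01 1.371e-01 2.000e-04]
dish [0.51   0.0269 0.0016]
pot [ 0.4659 -0.0863  0.0288]
cap [0.5443 0.2232 0.0844]
top dish [0.50685697 0.03211481] r 0.03781573537471289 188 0.013269983539009904
top rim 328
((529.6103515625, 240.09446716308594), (105.89752960205078, 223.6768035888672), 50.40283203125)
red 59 [0.545903   0.22364168 0.08061215]
white 285 [0.53523581 0.23098681 0.06422341] [0.49240571 0.20201159 0.04013447] [0.64304099 0.25204778 0.10421324]
side dish [0.50741816 0.02975186] r 0.0378034484711553 308 0.01318221265390184
side rim 407
((526.9902954101562, 237.58917236328125), (103.65940856933594, 222.2478790283203), 49.15044403076172)
red 68 [0.54544541 0.21556784 0.07814759]
white 197 [0.53933567 0.21799116 0.06705485] [0.49205649 0.20154565 0.04060798] [0.64384459 0.23748253 0.10197309]
```

View pics/crop1.png

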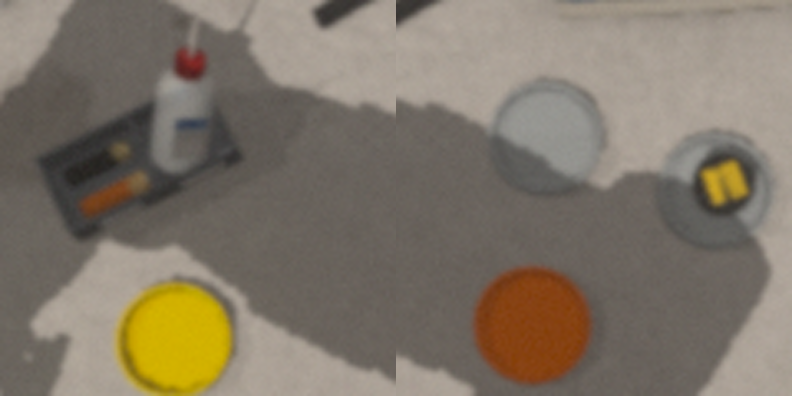

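The crop confirms it: the grey empty dish is at crop (548,137), next to the pot dish at (715,190). The bottle leans image-up from the right-hand well, and the batteries are in the left well. Next I fit the bin yaw and the bottle axis.

```bash
cat > fit.py <<'E'
from h import *
from scipy.optimize import least_squares
P=np.load("top.npy");a=np.load("topi.npy").astype(int);Q=np.load("side.npy");b=np.load("sidei.npy").astype(int)
allw=[]
for nm,X,I in(("top",P,a),("side",Q,b)):
    d=np.linalg.norm(X[...,:2]-[.505,.25],axis=-1)
    z=X[...,2]
    m=(d<.1)&(z>.031)&(z<.040)&(I.max(-1)<105)
    m=cv2.morphologyEx(m.astype(np.uint8),cv2.MORPH_CLOSE,np.ones((3,3)))
    n,l,s,c=cv2.connectedComponentsWithStats(m); k=1+np.argmax(s[1:,4]); mm=(l==k)&(z>.03)&(z<.041)
    r=cv2.minAreaRect((X[mm][:,:2]*1000).astype(np.float32)); print(nm,mm.sum(),r)
    w=(d<.13)&(z>.042)&(z<.1)&(I.min(-1)>75)&(X[...,0]<.56)&(I.max(-1)-I.min(-1)<60)
    n,l,s,c=cv2.connectedComponentsWithStats(w.astype(np.uint8)); k=1+np.argmax(s[1:,4]); w=(l==k)
    print(nm,"white",w.sum(),np.nanmin(X[w],0).round(3),np.nanmax(X[w],0).round(3)); allw.append(X[w])
    red=(d<.15)&(I[...,0]>1.6*I[...,1])&(z>.06); print("red",np.nanmedian(X[red],0).round(4))
def axis(p): 
    t,az=p[2:4]; return np.array([np.sin(t)*np.cos(az),np.sin(t)*np.sin(az),np.cos(t)])
def res(p,w):
    u=axis(p); v=w-np.array([p[0],p[1],.05]); s=v@u; r=np.linalg.norm(v-s[:,None]*u,axis=1)
    return np.where(s<p[4],r-.020,r-np.maximum(.02-p[5]*(s-p[4]),.008))*1000
for nm,w in(("top",allw[0]),("side",allw[1]),("both",np.vstack(allw))):
    s=least_squares(lambda p:np.r_[res(p,w),(p[2]-np.radians(41))*200,(p[4]-.01)*500],[.52,.235,np.radians(41),-.3,.01,.3],loss="soft_l1")
    print(nm,s.x[:2].round(4),np.degrees(s.x[2:4]).round(1),s.x[4:].round(3),np.abs(s.fun).mean().round(2))
E
python3 fit.py
```

```text
top 287 ((496.01861572265625, 267.208251953125), (59.690948486328125, 127.7985610961914), 26.04039764404297)
top white 356 [0.492 0.209 0.042] [0.549 0.252 0.078]
red [0.5459 0.2236 0.0806]
side 343 ((496.64947509765625, 265.20318603515625), (61.21089553833008, 132.56968688964844), 26.252696990966797)
side white 308 [0.494 0.206 0.042] [0.552 0.238 0.077]
red [0.5454 0.2156 0.0781]
top [0.5274 0.2307] [ 42.9 -16.2] [0.012 0.634] 1.19
side [0.5272 0.2302] [ 42.7 -16. ] [0.015 0.717] 1.27
both [0.5275 0.2304] [ 44.  -17.1] [0.014 0.709] 1.26
```

The fits agree:
- Bin origin about (0.512, 0.234), yaw about 26°.
- Bottle axis passes (0.5275, 0.2304) at z = 0.05, with lean azimuth about -18° and tilt about 42°.
- Dish centre (0.507, 0.031).

I move above the bottle, closing direction 72°, tool leaned 8° along the bottle's lean.

step_arm:
  commands:
    - [-3,-7.5,7.3,31.3,-24.8,-9,-1]
    - [-3,-7.5,7.3,31.3,-24.8,-9,-1]
    - [-3,-7.5,7.3,31.3,-24.8,-9,-1]
    - [-3,-7.5,7.3,31.3,-24.8,-9,-1]
    - [-3,-7.5,7.3,31.3,-24.8,-9,-1]
    - [-3,-7.5,7.3,31.3,-24.8,-9,-1]
    - [-3,-7.5,7.3,31.3,-24.8,-9,-1]
    - [-3,-7.5,7.3,31.3,-24.8,-9,-1]
    - [-3,-7.5,7.3,31.3,-24.8,-9,-1]
    - [-3,-7.5,7.3,31.3,-24.8,-9,-1]
    - [-3,-7.5,7.3,31.3,-24.8,-9,-1]
    - [-3,-7.5,7.3,31.3,-24.8,-9,-1]

```text
clock: 1.6
tool_pos: [0.5372, 0.227, 0.1415]
ee_rot: [0.07, 0.156, 0.985, -0.011]
force: [-0.2, 0.5, -0.0]
finger_gap: 0.999
grasp_force: 0.0
```

```bash
cat > st.py <<'E'
from h import *
from scipy.spatial.transform import Rotation as R
o=bot.get_obs(); q=o["ee_rot"]; r=R.from_quat([q[1],q[2],q[3],q[0]]).as_matrix()
print(o["clock"],"tcp",o["tool_pos"].round(4),"ty",r[:,1].round(3),"tz",r[:,2].round(3),"gp",(o["tool_pos"]-.019*r[:,2]).round(4),"F",o["force"].round(1),o["finger_gap"],o["grasp_force"],"q",o["joint_pos"].round(2))
E
python3 st.py; python3 - <<'E'
from h import *
b,_,Q=cloud("side"); save("side2.png",b[40:240,150:400],3)
E
```

```text
1.6 tcp [0.5372 0.227  0.1415] ty [ 0.308  0.951 -0.   ] tz [ 0.134 -0.044 -0.99 ] gp [0.5347 0.2278 0.1603] F [-0.2  0.5 -0. ] 0.9988334317969024 0.0 q [ 0.3   0.33 -0.21  0.91 -0.08  0.61]
```

View pics/side2.png

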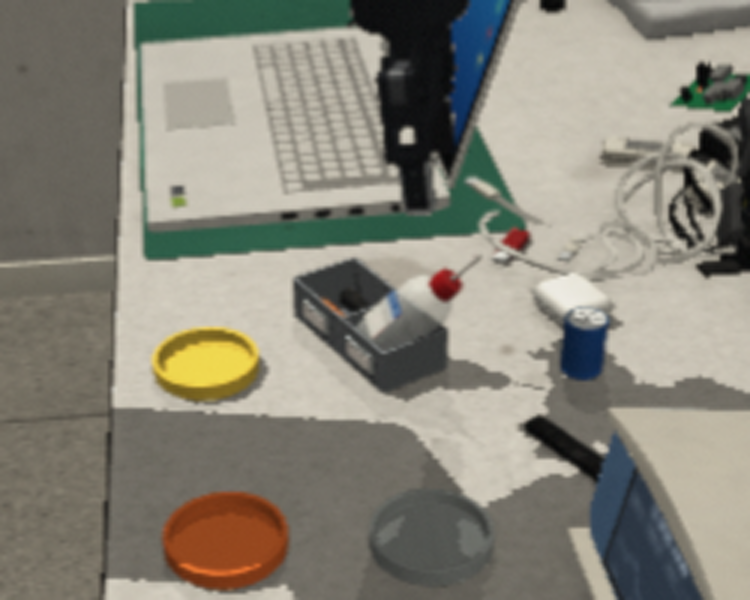

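The gripper at crop (420,190) is open above the leaning bottle, whose cap is at (445,285), and the way down is clear. One check first: is the reported TCP at the finger ends when open, or when shut?

```bash
python3 - <<'E'
from h import *
o=bot.get_obs()["tool_pos"]
for n in("side","top"):
    b,_,Q=cloud(n)
    m=(np.linalg.norm(Q[...,:2]-o[:2],axis=-1)<.075)&(Q[...,2]>.115)
    z=np.sort(Q[m][:,2]); print(n,len(z),z[:12].round(3))
E
```

```text
side 3283 [0.155 0.155 0.155 0.155 0.156 0.156 0.156 0.157 0.157 0.157 0.157 0.157]
top 5185 [0.157 0.163 0.163 0.166 0.168 0.196 0.197 0.198 0.199 0.202 0.202 0.203]
```

step_arm:
  commands:
    - [0,0,0,0,0,-3,-1]
    - [0,0,0,0,0,-6,-1]
    - [0,0,0,0,0,-8,-1]
    - [0,0,0,0,0,-8,-1]

```text
clock: 2.25
tool_pos: [0.5366, 0.2263, 0.0602]
ee_rot: [0.068, 0.156, 0.985, -0.012]
force: [-0.1, -0.1, 1.0]
finger_gap: 1.0
grasp_force: 0.0
```

The fingertips read z ≈ 0.155 when open against a TCP of 0.1415, so the TCP refers to the shut position. At a 40 mm opening the tips sit about 3 mm back, so I can go to TCP z ≈ 0.038.

step_arm:
  commands:
    - [0,0,0,0,0,-1.2,-1]
    - [0,0,0,0,0,-2.2,-1]
    - [0,0,0,0,0,-2.2,-0.5]
    - [0,0,0,0,0,-2.2,0]
    - [0,0,0,0,0,-2.2,0.4]
    - [0,0,0,0,0,-2.2,1]
    - [0,0,0,0,0,-2.2,1]
    - [0,0,0,0,0,-2.2,1]
    - [0,0,0,0,0,-2.2,1]
    - [0,0,0,0,0,-2.2,1]

```text
clock: 3.5
tool_pos: [0.5378, 0.2266, 0.0398]
ee_rot: [0.07, 0.156, 0.985, -0.011]
force: [-1.4, -1.3, 6.9]
finger_gap: 0.436
grasp_force: 59.5
```

```bash
python3 st.py; python3 - <<'E'
from h import *
b,_,Q=cloud("side"); save("side3.png",b[60:200,220:360],4)
E
```

```text
3.5 tcp [0.5378 0.2266 0.0398] ty [ 0.309  0.951 -0.   ] tz [ 0.134 -0.044 -0.99 ] gp [0.5353 0.2274 0.0586] F [-1.4 -1.3  6.9] 0.4364527608984985 59.48962164809927 q [ 0.3   0.42 -0.38  0.66 -0.08  0.61]
```

View pics/side3.png

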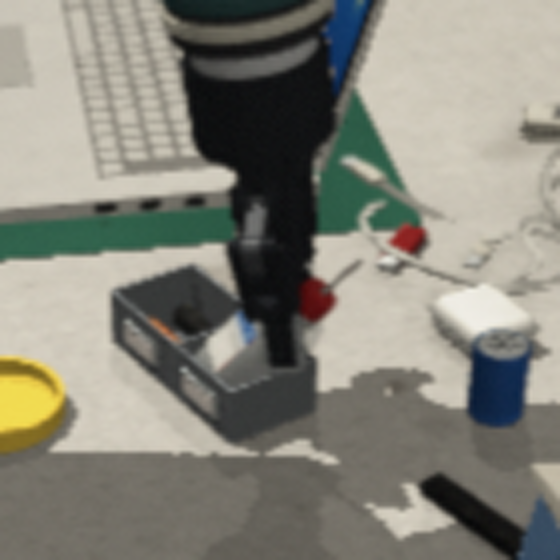

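The pads grip the body at crop (285,340), with a gap of about 37 mm and a grip force of 59 N; the cap at (318,300) is clear of the palm. Lifting straight up.

step_arm:
  commands:
    - [0,0,0,0,0,1,1]
    - [0,0,0,0,0,3,1]
    - [0,0,0,0,0,5,1]
    - [0,0,0,0,0,8,1]
    - [0,0,0,0,0,11,1]
    - [0,0,0,0,0,14,1]
    - [0,0,0,0,0,14,1]

```text
clock: 4.42
tool_pos: [0.5385, 0.227, 0.1819]
ee_rot: [0.071, 0.156, 0.985, -0.01]
force: [-1.0, -0.0, -0.7]
finger_gap: 0.435
grasp_force: 60.3
```

```bash
python3 st.py; python3 - <<'E'
from h import *
b,_,Q=cloud("side"); np.save("s4.npy",Q); np.save("s4i.npy",b); save("side4.png",b[30:200,210:380],3.5)
E
```

```text
4.425 tcp [0.5385 0.227  0.1819] ty [0.309 0.951 0.002] tz [ 0.137 -0.042 -0.99 ] gp [0.5359 0.2278 0.2008] F [-1.  -0.  -0.7] 0.43538458294651367 60.322104112710804 q [ 0.3   0.31 -0.13  1.01 -0.08  0.61]
```

View pics/side4.png

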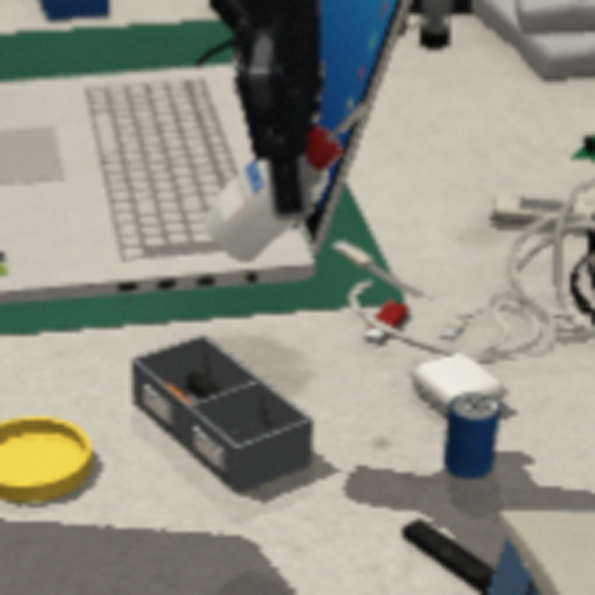

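The bottle hangs free, with its foot at crop (235,225) and the bin empty below at (220,420). Now I upright it (42° about the lean axis, plus 20° yaw) while carrying it over the dish, with the foot about 75 mm up.

step_arm:
  commands:
    - [-1,-7,3.2,0,-2,0,1]
    - [-2,-14,6.4,0,-5,0,1]
    - [-3,-21,9.6,-0.5,-9,-1,1]
    - [-4,-28,12.7,-1,-13,-2,1]
    - [-5,-35,16,-1.3,-16.5,-3.5,1]
    - [-5.9,-41.8,19.1,-1.6,-19.5,-5,1]
    - [-5.9,-41.8,19.1,-1.6,-19.5,-5,1]
    - [-5.9,-41.8,19.1,-1.6,-19.5,-5,1]
    - [-5.9,-41.8,19.1,-1.6,-19.5,-5,1]
    - [-5.9,-41.8,19.1,-1.6,-19.5,-5,1]

```text
clock: 5.72
tool_pos: [0.5262, 0.0324, 0.1358]
ee_rot: [0.417, -0.016, 0.909, 0.008]
force: [0.5, -0.4, -1.3]
finger_gap: 0.435
grasp_force: 60.6
```

```bash
python3 st.py; python3 - <<'E'
from h import *
b,_,Q=cloud("side"); np.save("s5.npy",Q); np.save("s5i.npy",b); save("side5.png",b[100:280,200:380],3.3)
a,_,P=cloud("top"); np.save("t5.npy",P); np.save("t5i.npy",a)
for n,X in(("side",Q),("top",P)):
    m=(abs(X[...,0]-.507)<.05)&(abs(X[...,1]-.031)<.035)&(X[...,2]>.05)
    I=b if n=="side" else a; I=I.astype(int)
    w=m&(I.min(-1)>85)&(I.max(-1)-I.min(-1)<60)
    print(n,w.sum(),np.percentile(X[w],[1,5,50,95,99],axis=0).round(4).tolist())
    r=m&(I[...,0]>1.6*I[...,1])&(I[...,0]>60); print("red",r.sum(),np.median(X[r],0) if r.sum() else 0)
E
```

```text
5.725 tcp [0.5262 0.0324 0.1358] ty [-0.036  0.999  0.   ] tz [ 0.758  0.027 -0.652] gp [0.5118 0.0318 0.1482] F [ 0.5 -0.4 -1.3] 0.4347782928321745 60.61129332985729 q [-0.19  0.03 -1.18 -0.48  0.17 -0.15]
side 586 [[0.4907, 0.006, 0.0915], [0.4936, 0.0078, 0.0945], [0.5121, 0.0155, 0.1202], [0.5287, 0.031, 0.1754], [0.5311, 0.055, 0.1997]]
red 134 [0.51035366 0.02559792 0.17296545]
top 306 [[0.486, 0.0094, 0.1337], [0.4928, 0.0119, 0.1428], [0.506, 0.0353, 0.1568], [0.5264, 0.0568, 0.1746], [0.5288, 0.062, 0.2025]]
red 80 [0.510275   0.03533528 0.17452265]
```

View pics/side5.png

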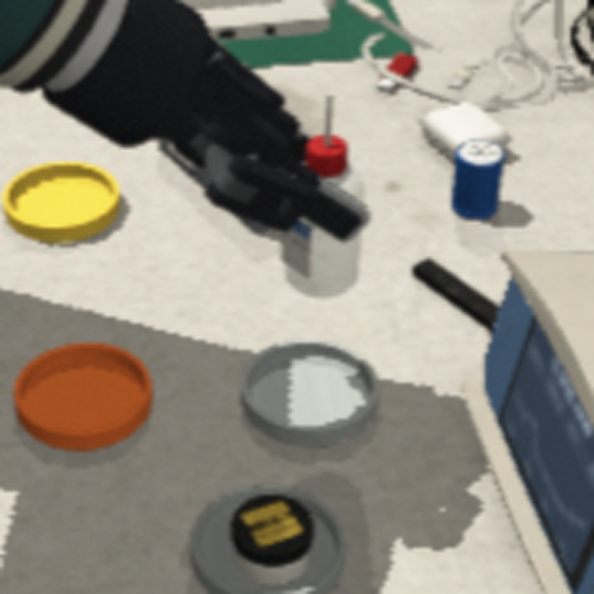

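The bottle is held upright at crop (325,240), with its foot about 90 mm up. The empty dish is below at (310,395) and the pot is untouched at (272,530). Joint 3 has reached its limit (-1.18), so I turn the tool about the vertical to put the wrist tilt sideways, with the body on the +y side, away from the pot.

step_arm:
  commands:
    - [0,0,-10,0,-0.2,0,1]
    - [0,0,-20,-0.2,-0.5,0,1]
    - [0,0,-30,-0.5,-0.8,0,1]
    - [0,0,-40,-0.8,-1,0,1]
    - [0,0,-50,-1,-1.2,0,1]
    - [0,0,-60,-1.2,-1.4,0,1]
    - [0,0,-60,-1.2,-1.4,0,1]
    - [0,0,-60,-1.2,-1.4,0,1]
    - [0,0,-60,-1.2,-1.4,0,1]
    - [0,0,-60,-1.2,-1.4,0,1]

```text
clock: 7.08
tool_pos: [0.5147, 0.0172, 0.1367]
ee_rot: [0.366, 0.44, 0.795, -0.203]
force: [0.2, 0.0, -0.6]
finger_gap: 0.435
grasp_force: 60.6
```

```bash
python3 st.py; cat > chk.py <<'E'
from h import *
from scipy.optimize import least_squares
import sys
W=[];C=[]
b,_,Q=cloud("side"); a,_,P=cloud("top"); save(sys.argv[1],b[100:280,200:380],3.3)
for n,X,I in(("side",Q,b),("top",P,a)):
    I=I.astype(int); m=(abs(X[...,0]-.507)<.05)&(abs(X[...,1]-.031)<.045)&(X[...,2]>.022)
    w=m&(I.min(-1)>85)&(I.max(-1)-I.min(-1)<60); r=m&(I[...,0]>1.6*I[...,1])&(I[...,0]>60)
    z0=np.median(X[r][:,2])
    w&=(X[...,2]<z0-.032)&(X[...,2]>z0-.085)
    W.append(X[w]);C.append(X[r]); print(n,w.sum(),X[w][:,2].min().round(4) if w.sum() else 0,"red",np.median(X[r],0).round(4),X[r][:,:2].min(0).round(4),X[r][:,:2].max(0).round(4))
w=np.vstack(W);zm=np.median(w[:,2])
def res(p):
    c=p[:2]+p[2:4]*(w[:,2:]-zm); return (np.linalg.norm(w[:,:2]-c,axis=1)-.02)*1000
s=least_squares(res,[.507,.031,0,0],loss="soft_l1"); print("axis at z",zm.round(3),s.x[:2].round(4),"slope deg",np.degrees(s.x[2:]).round(1),np.abs(s.fun).mean().round(2))
E
python3 chk.py side6.png
```

```text
7.075 tcp [0.5147 0.0172 0.1367] ty [ 0.848  0.531 -0.   ] tz [ 0.403 -0.644 -0.65 ] gp [0.507  0.0294 0.149 ] F [ 0.2  0.  -0.6] 0.4354768057400276 60.61501430114731 q [ 0.28  0.24 -0.7   0.32 -0.82  1.16]
side 478 0.0909 red [0.5057 0.0228 0.1744] [0.4975 0.0167] [0.5164 0.0637]
top 12 0.1194 red [0.5057 0.0321 0.1756] [0.4959 0.0221] [0.5143 0.0398]
axis at z 0.116 [0.5077 0.0299] slope deg [-0.6 -0.5] 0.82
```

View pics/side6.png

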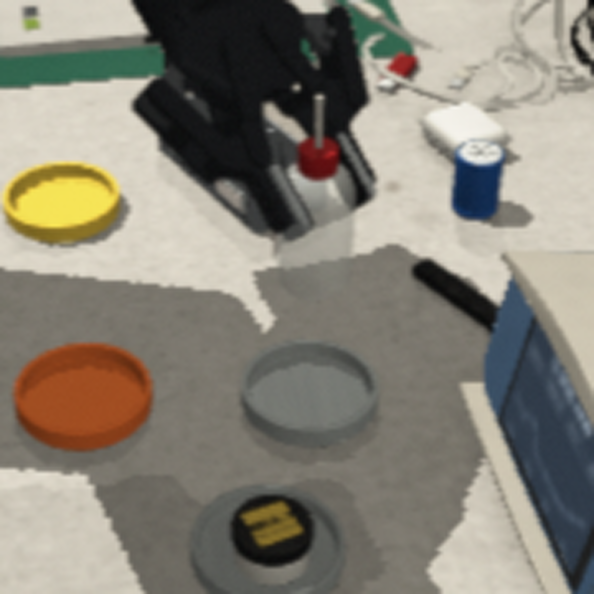

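The bottle is upright at crop (320,200) to within about 1°. Its axis is at (0.508, 0.030), over the empty dish at (310,395), and the foot is at z ≈ 0.091. I lower 8 cm, then creep to contact.

step_arm:
  commands:
    - [0,0,0,0,0,-2,1]
    - [0,0,0,0,0,-4,1]
    - [0,0,0,0,0,-6,1]
    - [0,0,0,0,0,-7.2,1]
    - [0,0,0,0,0,-8,1]
    - [0,0,0,0,0,-8,1]
    - [0,0,0,0,0,-8,1]

```text
clock: 8.05
tool_pos: [0.5154, 0.0176, 0.0571]
ee_rot: [0.366, 0.44, 0.794, -0.203]
force: [0.6, 0.4, -0.9]
finger_gap: 0.435
grasp_force: 60.6
```

```bash
python3 st.py; python3 chk.py side7.png
```

```text
8.05 tcp [0.5154 0.0176 0.0571] ty [0.848 0.53  0.   ] tz [ 0.403 -0.644 -0.65 ] gp [0.5078 0.0299 0.0694] F [ 0.6  0.4 -0.9] 0.43468820736929176 60.62866963678971 q [ 0.28  0.38 -0.81  0.07 -0.82  1.16]
side 317 0.022 red [0.506  0.0239 0.0955] [0.4979 0.0174] [0.5178 0.04  ]
top 16 0.0229 red [0.5063 0.0327 0.0961] [0.4981 0.0242] [0.5158 0.0392]
axis at z 0.04 [0.5085 0.0304] slope deg [-0.   0.4] 0.83
```

step_arm:
  commands:
    - [0,0,0,0,0,-0.3,1]
    - [0,0,0,0,0,-0.5,1]
    - [0,0,0,0,0,-0.6,1]
    - [0,0,0,0,0,-0.7,1]
    - [0,0,0,0,0,-0.7,1]

```text
clock: 8.78
tool_pos: [0.5155, 0.0173, 0.0505]
ee_rot: [0.367, 0.44, 0.794, -0.203]
force: [-4.2, 1.8, 13.1]
finger_gap: 0.438
grasp_force: 61.8
```

Contact with the dish floor at 13 N. I ease off slightly before releasing.

step_arm:
  commands:
    - [0,0,0,0,0,0.03,1]
    - [0,0,0,0,0,0.05,1]
    - [0,0,0,0,0,0.05,1]

```text
clock: 9.15
tool_pos: [0.5153, 0.0174, 0.0506]
ee_rot: [0.366, 0.44, 0.794, -0.203]
force: [-1.4, 0.4, 5.6]
finger_gap: 0.435
grasp_force: 61.1
```

```bash
python3 st.py; python3 chk.py side8.png
```

```text
9.15 tcp [0.5153 0.0174 0.0506] ty [ 0.848  0.53  -0.   ] tz [ 0.403 -0.645 -0.649] gp [0.5077 0.0297 0.0629] F [-1.4  0.4  5.6] 0.43466961813321175 61.1300076241605 q [ 0.28  0.39 -0.82  0.05 -0.82  1.16]
side 252 0.0221 red [0.5063 0.0229 0.0888] [0.4979 0.018 ] [0.5163 0.0387]
top 10 0.0222 red [0.506  0.0326 0.0896] [0.4968 0.0239] [0.5153 0.039 ]
axis at z 0.037 [0.5083 0.0304] slope deg [-0.6 -0.8] 0.89
```

View pics/side8.png

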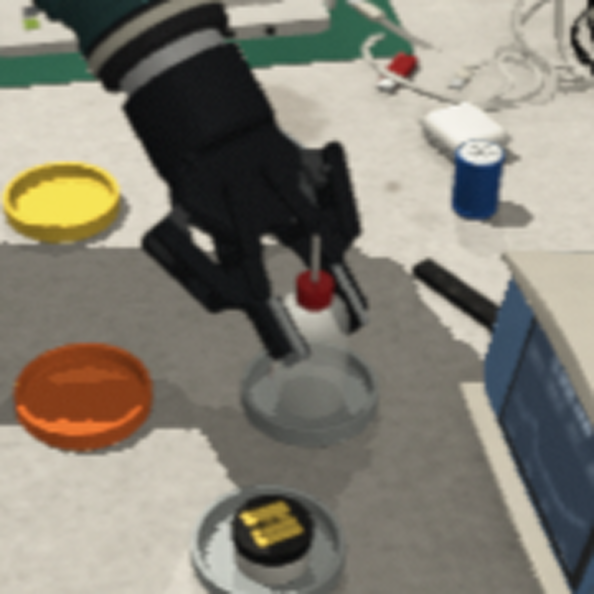

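The bottle stands in the middle of the grey dish at crop (315,380), with its foot on the floor, upright within about 1°. I release gradually, then back off along the tool axis.

step_arm:
  commands:
    - [0,0,0,0,0,0,0.1]
    - [0,0,0,0,0,0,0]
    - [0,0,0,0,0,0,-0.2]
    - [0,0,0,0,0,0,-0.5]
    - [0,0,0,0,0,0,-1]
    - [0,0,0,0,0,0,-1]
    - [0,0,0,0,0,0,-1]
    - [0,0,0,0,0,0,-1]

```text
clock: 10.25
tool_pos: [0.5152, 0.0176, 0.0501]
ee_rot: [0.366, 0.44, 0.794, -0.203]
force: [-0.1, 0.2, -0.5]
finger_gap: 1.0
grasp_force: 0.0
```

step_arm:
  commands:
    - [0,0,0,-0.4,0.65,0.65,-1]
    - [0,0,0,-1.2,2,2,-1]
    - [0,0,0,-2.4,3.9,3.9,-1]
    - [0,0,0,-4,6.5,6.5,-1]
    - [0,0,0,-6,9.7,9.7,-1]
    - [0,0,0,-8,13,13,-1]
    - [0,0,0,-8,13,13,-1]
    - [0,0,0,-8,13,13,-1]

```text
clock: 11.25
tool_pos: [0.4353, 0.1475, 0.1796]
ee_rot: [0.366, 0.44, 0.795, -0.203]
force: [-0.6, -1.1, -0.6]
finger_gap: 1.0
grasp_force: 0.0
```

```bash
python3 st.py; python3 chk.py side9.png
```

```text
11.25 tcp [0.4353 0.1475 0.1796] ty [ 0.848  0.53  -0.   ] tz [ 0.403 -0.644 -0.65 ] gp [0.4277 0.1597 0.192 ] F [-0.6 -1.1 -0.6] 1.0000169165961115 0.0 q [ 0.63  0.28 -0.47  0.9  -0.86  1.67]
side 317 0.022 red [0.5063 0.0233 0.0891] [0.498  0.0183] [0.5176 0.0377]
top 69 0.022 red [0.5066 0.0326 0.0894] [0.4971 0.0238] [0.5171 0.039 ]
axis at z 0.039 [0.5081 0.0307] slope deg [ 0.4 -0.4] 0.73
```

View pics/side9.png

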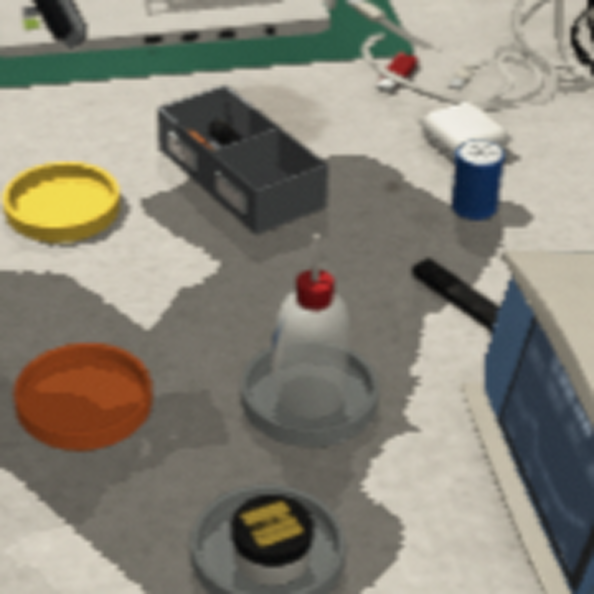

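The bottle stands free and upright in the empty dish at crop (312,370). The pot is unmoved at (272,530), and the arm is clear.

```bash
python3 -c "
from plant import bot
print(bot.finish_job())"
```

```text
the job is handed in; nothing more can be done
None
```

The bottle is free of the bin and stands upright in the empty metal dish, the flux pot was left alone, and the job was handed in at about 11 s with the arm clear; no verdict came back.

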